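# Unplug the vial-drying jet from the bench air coupling and stow it

### The job

The air is off: take the brass drying jet out of the upright quick coupling on the bench outlet and stand it, nipple down and fully home, in the free hole at the end of the wooden fittings block. Work the coupling as it is meant to be worked: push its sprung sleeve back just onto its stop and hold it there while you take hold of the jet and draw it out, then let the sleeve spring forward. Be gentle: do not bear down on the sleeve once it is on its stop, wrench at a jet that is still locked or let the jet drop, and leave the other fittings, the jar and the foam block where they are.

Things in the scene. Friction and masses are not known exactly. Their poses are not given: they have to be found in the camera images.
- outlet: Fixed bench air outlet: grey 80 mm foot flange, 32 mm standpipe, steel shut-off valve with a short black lever on its side (72 mm high at most), and on top an upright steel quick coupling, all on one vertical axis. Origin: centre of the foot, on the bench; z up. Its yaw only says where the lever points.
- coupling_mouth (a point): Centre of the coupling's mouth, on its top face 146 mm above the bench; z up. The fixed nose is a tube, 21 mm outside, 15.4 mm bore, 28.5 mm deep. The jet's nipple stands upright on the bore floor, locked by four inner dogs in its groove until the sleeve is right back.
- sleeve_rim (a point): Centre of the top edge of the sprung aluminium sleeve around the nose: a 33 mm knurled barrel with a 44 mm wide, 6 mm thick collar at its top. Sleeve forward: its flat top is level with the nose, 146 mm above the bench, 1.5 mm below the jet's brass body. Fingertips beside the jet can press on its top, the ring between 23 and 44 mm diameter.
- sleeve (a joint): Push-back of the sleeve, m: 0 = forward (up), growing downward. The spring gives about 4 to 9 N, then comes a solid stop; the stroke to it differs each time, 3 to 11 mm, and only feel tells. Locked until less than 1 mm before the stop. Once the nipple has risen 1 mm it keeps the dogs apart itself, even as the sleeve comes up. Over 25 N on the sleeve strains the outlet.
- jet_grip (a point): Drying jet, middle of its knurled brass body (28 mm diameter, 20 mm tall); z along the jet. 10 mm below this point the body ends and a 14 mm steel nipple, 30 mm long, goes on down; 10 mm above it a 12 mm wide, 9 mm tall spout goes on up. 59 mm long in all, 0.10 to 0.16 kg; 0.7 mm loose all round in the bore. Over 30 N between jet and coupling damages them.
- jet_foot (a point): Centre of the flat lower end of the jet's nipple, 40 mm below jet_grip along the jet and 28.5 mm below the coupling's mouth while seated; z along the jet towards the spout.
- block: Fixed dark wooden block for fittings, 56 x 170 x 30 mm (x, y, z), origin: centre of its underside on the bench. Three 16.5 mm holes 15 mm deep in its top, in a row along its y at -54, 0 and +54 mm. The last two hold the other fittings; the one at -54 mm is free.
- free_hole (a point): Centre of the mouth of the free hole, on the block's top face 30 mm above the bench; axes as the block's. 16.5 mm diameter, slight chamfer, flat floor 15 mm down: a jet standing on the floor has its foot 15 mm under this point and the underside of its brass body 15 mm above the block.
- hose_tail: Steel hose tail (14 mm nipple, hexagon 25 mm wide, ribbed spout), 64 mm long, loose in the middle or the +y hole of the block; origin at its lower end, 15 mm above the bench. To be left alone.
- blank_plug: Steel blanking plug (14 mm nipple, round 25 mm head), 43 mm long, loose in the other filled hole of the block; origin at its lower end, 15 mm above the bench. To be left alone.
- jar: Closed specimen jar, 56 mm diameter, 75 mm tall, loose on the bench near the robot; origin at the centre of its underside. To be left alone.
- foam: White foam block with pinned insects, 130 x 200 x 50 mm, 80 mm high with the pins, loose on the bench beyond the work; origin at the centre of its underside. To be left alone.
Things that resemble listed ones, but are neither listed nor needed, are in the scene too. Leave any purple look-alike of the outlet alone.

How it is judged:
On the way, in this order (a step that is already met when the one before it is completed fails the run):
1. the sleeve is pushed back while the jet is still seated in the coupling (value of joint sleeve above 0.002 m and z of jet_foot in the frame of coupling_mouth below -0.025 m), for 0.2 s.
2. the jet is drawn out of the coupling and the sleeve has sprung forward (value of joint sleeve below 0.0015 m and z of jet_foot in the frame of coupling_mouth above 0.005 m), for 0.2 s.
At the end, for the whole second after the job is handed in: The jet stands nipple down in the free hole: foot within 2.5 mm of the hole floor and 4 mm of its axis, within 7 degrees of upright, at rest; the coupling's sleeve is forward (under 1.5 mm); the other fittings within 10 mm and the jar and foam block within 15 mm of where they were (horizontal distance between jet_foot and free_hole below 0.004 m and z of jet_foot in the frame of free_hole below -0.0125 m and angle between jet_foot's own z axis and vertical below 0.12 rad and linear speed of jet below 0.01 m/s and value of joint sleeve below 0.0015 m); the robot touches nothing.
It fails at once if the sleeve or the outlet is pressed with more than 25 N (contact force between any of the fingers, the arm and outlet above 25 N).
It fails at once if the jet is wrenched in the coupling with more than 30 N (contact force between jet and outlet above 30 N).
It fails at once if the jet falls freely (linear speed of jet above 0.45 m/s and contact force between the fingers and jet below 0.1 N).
It fails at once if another fitting in the block, the jar or the foam block is disturbed (distance of any of jar, foam from where it was at the start of the episode above 0.015 m or distance of any of hose_tail, blank_plug from where it was at the start of the episode above 0.01 m).
It also fails if it takes over 48 s, if anything falls off the work surface, if the arm or the gripper's body presses on something with over 40 N, if the wrist force passes 120 N, or if a joint passes its speed limit or range.

### The arm

A 6-joint arm with a two-finger parallel gripper is mounted at the origin on the work surface. World frame = base frame: x ahead of the robot, y to its left, z up, the work surface at z = 0. Lengths are in m, angles in rad, forces in N, time in s.
With the tool pointing down it reaches from about 0.3 to 0.875 m from the base axis. Payload 6.4 kg.
Tool frame: the origin (TCP) lies midway between the tips of the shut fingers; the grasp point (between the pads) lies 19 mm behind it; z points along the fingers, y is the line along which they close (so a half turn about z gives the same grasp; the last joint's range is limited). The gripper opens to 85 mm and grips with 20 to 120 N. Pads are 22 mm wide; open, the fingers measure 114 mm over their backs; the gripper's body (76 mm by 85 mm) begins 54 mm behind the grasp point. The pads swing forward as they close: fully open they stand 13 mm farther back than shut.
Start: joints at [0.948, 0.181, 1.607, -0, 1.354, -0.206], TCP at [0.233, 0.526, 0.231] pointing down, gripper open.
Joint ranges: [-2.99, 2.99], [-0.89, 2.07], [0.3, 2.58], [-1.14, 4.28], [0, 2.63], [-3.12, 3.12]. Speed limits (rad/s): [2.57, 2.57, 3.01, 3.14, 3.14, 3.14].

### API

Orientations are given as a 3x3 rotation matrix whose columns are the frame's x, y, z axes.
In Python, from workcell import r gives the robot as it stands.
- The arm moves only by the tool step_arm, never from a script. Its arguments are lists of equal length, an entry for each row: "offset": the shift along the tool's x, y, z in mm, a list of three; "twist": the turn, a rotation vector about the tool's x, y, z in rad, a list of three; "hand": the closure, from 0 (fully open) to 1 (shut). In form: {"offset": [[dx, dy, dz], ...], "twist": [[ax, ay, az], ...], "hand": [hand, ...]}. A call has 1 to 20 rows; each row is the pose to reach, as a shift and turn from the pose commanded when the call began, along the tool's axes at that moment; what a row does not reach only later rows make up. A row lasts 1/8 s, in which the tool goes at most 62.5 mm and 10.7 degrees, less where a joint would pass 70% of its speed; a pose out of reach is approached as far as the arm can. A call with a gripper value outside its range is refused whole. The fingers move at their own pace and stop on an object; the grip force is fixed at half the most. Time passes only in rows, so rows that repeat a pose let the fingers close. It gives the time, the measured TCP pose, the force, the opening and the grip force at its end, in the units of the state.
- r.observe(): the state, without advancing time (a new reading comes with each control period).
- r.read_camera(name): name is "side" or "top" or "wrist"; returns a dict with "color" (420x560x3 uint8, red, green, blue), "intrinsics" (3x3 intrinsics, pixels), "origin" and "attitude" of the camera in the world. Camera axes: x right, y down, z forward; pixel columns grow to the right and rows downward; lengths in m; the calibration is good to about 2 mm. A picture is of the moment at which its call begins. There is no depth.
- r.job_done(): hands the job in; it is judged then, once.
Trained networks look in a picture, given as the dict that the camera call returned (one of the last four; its "shot" number tells which), for a name from the list of things; names that differ only in an ending like _2 or _b are one class to them, and where a whole thing is asked for, a point or a joint stands for the part that bears it (a point fixed in the world has none). Each returns a list of dicts, best first, with "conf" (0 to 1); they miss things now and then, are a little off and sometimes report something else, mostly with a low value. They report only what shows in the picture. A call takes as long as a camera call. They do not tell look-alikes from the thing itself.
- r.find_in(picture, query): "centre" ([column, row] in pixels, amid what is visible of it).
- r.outline_of(picture, query): "region" (420x560 bool, what is visible of it) and "centre" ([column, row] in pixels, amid what is visible of it).
- r.place_of(picture, query): "centre" ([column, row] in pixels: a listed point, or the origin of a listed thing).
The state is a dict: "clock": time; "joint_positions": joint angles; "qd": joint speeds; "tau": joint torques, N m; "tcp_pos": TCP position; "orientation": TCP orientation; "force": force on the tool from outside, world axes, zero at the start; "torque": the same for the moment, N m; "opening": finger opening in m; "grasp_force": force on a finger pad.
Only numpy, scipy, OpenCV 4.12 (cv2) and the standard library are available. Lean on these libraries where they do the work, as an engineer would, in place of code of your own. Each camera call takes 0.05 s, during which the arm holds its last target. There are 200 camera calls.

## Working session

There is one attempt and no reset: what is moved stays moved. The work goes in short steps, Python scripts to look and compute and a tool call to move; the robot and the scene stay as the last step left them, time stands still between calls to the robot, and variables do not carry over. Pictures are saved under pics/ and viewed, at most 10 in all, crops included, and the job is handed in when it is done.

Besides the shell and the picture viewer there is one more tool, called as name(argument=value, ...), one argument or row to a line, values as JSON. step_arm: Moves the arm, as the interface text tells. Its arguments: {"type":"object","properties":{"offset":{"type":"array"},"twist":{"type":"array"},"hand":{"type":"array"}},"required":["offset","twist","hand"]}

```bash
mkdir -p pics
cat > h.py <<'E'
import numpy as np, cv2
from workcell import r
def save(p,n,box=None,s=1):
    im=p["color"][:,:,::-1]
    if box: im=im[box[1]:box[3],box[0]:box[2]]
    cv2.imwrite("pics/"+n,cv2.resize(im,None,fx=s,fy=s,interpolation=cv2.INTER_CUBIC))
def ray(p,uv):
    d=np.linalg.inv(p["intrinsics"])@np.array([uv[0],uv[1],1.]); d=np.array(p["attitude"])@d
    return np.array(p["origin"]),d/np.linalg.norm(d)
def onz(p,uv,z):
    o,d=ray(p,uv); return o+d*(z-o[2])/d[2]
def tri(obs):
    A=np.zeros((3,3));b=np.zeros(3);R=[ray(*x) for x in obs]
    for o,d in R:
        M=np.eye(3)-np.outer(d,d);A+=M;b+=M@o
    x=np.linalg.solve(A,b); return x,[round(1e3*np.linalg.norm(np.cross(x-o,d)),1) for o,d in R]
def proj(p,X):
    c=np.array(p["attitude"]).T@(np.array(X)-p["origin"]); c=np.array(p["intrinsics"])@c; return c[:2]/c[2]
E
python3 - <<'E'
from h import *
np.set_printoptions(precision=4,suppress=True)
P={n:r.read_camera(n) for n in("side","top","wrist")}
for n,p in P.items(): print(n,p["origin"],p["attitude"][:,2]); 
pad=np.hstack([P["side"]["color"],P["top"]["color"]])
cv2.imwrite("pics/a.png",cv2.resize(pad[:,:,::-1],(800,300)))
cv2.imwrite("pics/top.png",P["top"]["color"][:,:,::-1]); cv2.imwrite("pics/side.png",P["side"]["color"][:,:,::-1])
Z=dict(coupling_mouth=.146,jet_grip=.1575,free_hole=.03,hose_tail=.015,blank_plug=.015,jar=0,foam=0,outlet=0,block=0)
for q,z in Z.items():
    for n,p in P.items():
        print(q,n,[(np.round(d["centre"],1).tolist(),round(d["conf"],2),onz(p,d["centre"],z)[:2]) for d in r.place_of(p,q)[:3]])
print(r.observe())
E
```

```text
side [0.437  0.6308 0.7326] [ 0.2023 -0.6833 -0.7015]
top [0.4567 0.02   0.9318] [ 0.1962  0.0066 -0.9805]
wrist [0.1728 0.5511 0.3735] [ 0.2361 -0.1069 -0.9658]
coupling_mouth side [([295.6, 170.6], 0.81, array([ 0.5985, -0.0547])), ([332.5, 137.4], 0.74, array([ 0.5529, -0.1886]))]
coupling_mouth top [([399.8, 236.8], 0.68, array([ 0.559 , -0.1909])), ([328.0, 215.0], 0.55, array([ 0.5997, -0.0578]))]
coupling_mouth wrist []
jet_grip side [([333.8, 132.5], 0.74, array([ 0.5518, -0.191 ])), ([199.0, 243.2], 0.7, array([0.696 , 0.1901]))]
jet_grip top [([400.8, 236.1], 0.62, array([ 0.5588, -0.1897]))]
jet_grip wrist []
free_hole side [([347.3, 284.4], 0.66, array([0.4486, 0.0978]))]
free_hole top [([249.8, 298.6], 0.92, array([0.443 , 0.0961]))]
free_hole wrist []
hose_tail side [([335.7, 308.3], 0.75, array([0.4588, 0.1459]))]
hose_tail top [([222.6, 289.3], 0.51, array([0.4618, 0.1557]))]
hose_tail wrist []
blank_plug side [([324.2, 331.3], 0.59, array([0.468 , 0.1986])), ([334.1, 135.3], 0.21, array([ 0.5768, -0.3823]))]
blank_plug top [([200.6, 282.9], 0.65, array([0.475 , 0.203
[... 576 characters left out ...]
y([0.4559, 0.1431])), ([333.0, 146.2], 0.45, array([ 0.572 , -0.3542]))]
block top [([229.5, 290.7], 0.8, array([0.459 , 0.1429]))]
block wrist []
{'clock': 1.5, 'joint_positions': array([ 0.9477,  0.1807,  1.607 ,  0.    ,  1.3538, -0.2063]), 'qd': array([-0.0001, -0.0014,  0.0016,  0.0011,  0.0001,  0.0007]), 'tau': array([  0.0004, -44.484 , -35.1674,  -0.0003,   0.0008,  -0.    ]), 'tcp_pos': array([0.2328, 0.5258, 0.2313]), 'orientation': array([[-0.9144,  0.4049, -0.    ],
       [ 0.4049,  0.9144,  0.    ],
       [ 0.    ,  0.    , -1.    ]]), 'force': array([-0.5977, -0.029 , -0.0968]), 'torque': array([ 0.0036, -0.0172,  0.0034]), 'grasp_force': 0.0, 'opening': 0.08539491500623635}
```

View pics/top.png

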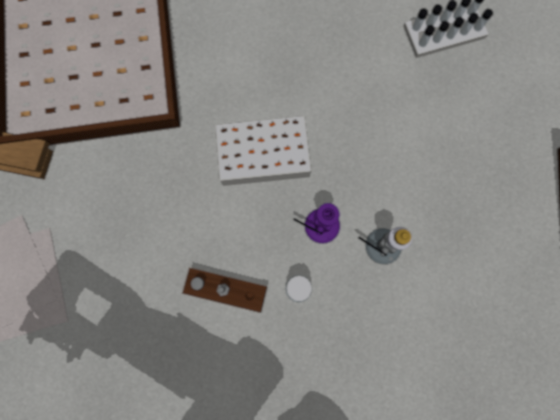

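View pics/side.png

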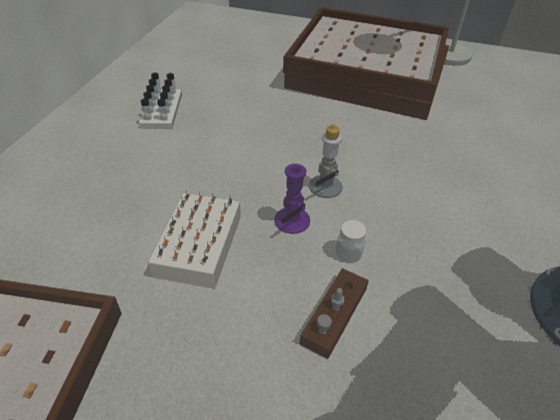

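The purple outlet is at about (322,218) in the top view and (293,200) in the side view. The grey steel outlet is at (400,237) top and (330,150) side. Only the grey one carries the brass jet, so it is the one meant. I'll confirm it in a crop and travel above it.

Run:
```python
from h import *
p=cv2.imread("pics/side.png")[110:240,240:380]; cv2.imwrite("pics/c.png",cv2.resize(p,None,fx=4,fy=4,interpolation=cv2.INTER_CUBIC))
```

```text
(no output)
```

View pics/c.png

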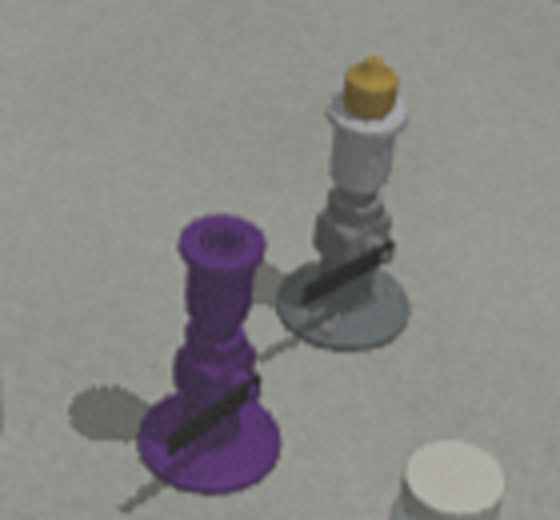

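step_arm(
  offset=[
    [-585,-524,-30],
    [-585,-524,-30],
    [-585,-524,-30],
    [-585,-524,-30],
    [-585,-524,-30],
    [-585,-524,-30],
    [-585,-524,-30],
    [-585,-524,-30],
    [-585,-524,-30],
    [-585,-524,-30],
    [-585,-524,-30],
    [-585,-524,-30],
    [-585,-524,-30],
    [-585,-524,-30],
    [-585,-524,-30],
    [-585,-524,-30],
  ],
  twist=[
    [0,0,1.426],
    [0,0,1.426],
    [0,0,1.426],
    [0,0,1.426],
    [0,0,1.426],
    [0,0,1.426],
    [0,0,1.426],
    [0,0,1.426],
    [0,0,1.426],
    [0,0,1.426],
    [0,0,1.426],
    [0,0,1.426],
    [0,0,1.426],
    [0,0,1.426],
    [0,0,1.426],
    [0,0,1.426],
  ],
  hand=[0.55,0.55,0.55,0.55,0.55,0.55,0.55,0.55,0.55,0.55,0.55,0.55,0.55,0.55,0.55,0.55],
)

```text
clock: 3.5
tcp_pos: [0.5553, -0.1889, 0.2614]
orientation: [[0.267, 0.964, -0.0], [0.964, -0.267, 0.0], [0.0, -0.0, -1.0]]
force: [0.2, -0.5, -0.8]
opening: 0.0383
grasp_force: 0.0
```

The crop confirms it: the grey steel coupling at crop (370,100) carries the brass jet, and the purple one is an empty look-alike. Next is a close look.

Run:
```python
from h import *
np.set_printoptions(precision=4,suppress=True)
P={n:r.read_camera(n) for n in("side","top","wrist")}
w=P["wrist"]; print(w["origin"],w["attitude"][:,2])
for q,z in (("coupling_mouth",.146),("sleeve_rim",.146),("jet_grip",.1575),("free_hole",.03)):
    for n,p in P.items():
        print(q,n,[(np.round(d["centre"],1).tolist(),round(d["conf"],2),onz(p,d["centre"],z)[:2]) for d in r.place_of(p,q)[:2]])
X=r.observe()["tcp_pos"]; print(X, proj(w,X))
im=w["color"][:,:,::-1].copy(); cv2.imwrite("pics/w1.png",im)
```

```text
[ 0.5731 -0.1268  0.4046] [-0.0695 -0.2505 -0.9656]
coupling_mouth side [([292.9, 168.6], 0.86, array([ 0.6053, -0.0589])), ([330.9, 137.2], 0.57, array([ 0.5564, -0.1881]))]
coupling_mouth top [([401.3, 239.0], 0.59, array([ 0.5549, -0.1935])), ([326.1, 214.7], 0.58, array([ 0.6002, -0.0542]))]
coupling_mouth wrist [([299.5, 0.8], 0.91, array([ 0.6041, -0.0584]))]
sleeve_rim side [([292.4, 170.2], 0.95, array([ 0.6049, -0.0538])), ([334.8, 135.6], 0.66, array([ 0.5496, -0.1967]))]
sleeve_rim top [([404.4, 235.2], 0.7, array([ 0.5621, -0.1996])), ([327.1, 211.9], 0.56, array([ 0.6056, -0.0562]))]
sleeve_rim wrist []
jet_grip side [([333.8, 131.1], 0.44, array([ 0.553 , -0.1961])), ([334.4, 316.4], 0.22, array([0.4533, 0.2562]))]
jet_grip top [([403.4, 238.0], 0.69, array([ 0.5553, -0.1943]))]
jet_grip wrist [([280.8, 216.3], 0.95, array([ 0.5538, -0.1931]))]
free_hole side [([350.8, 282.9], 0.71, array([0.443 , 0.0923]))]
free_hole top [([251.0, 294.4], 0.84, array([0.4516, 0.0938]))]
free_hole wrist []
[ 0.5555 -0.1902  0.2613] [282.1034 272.4598]
```

View pics/w1.png

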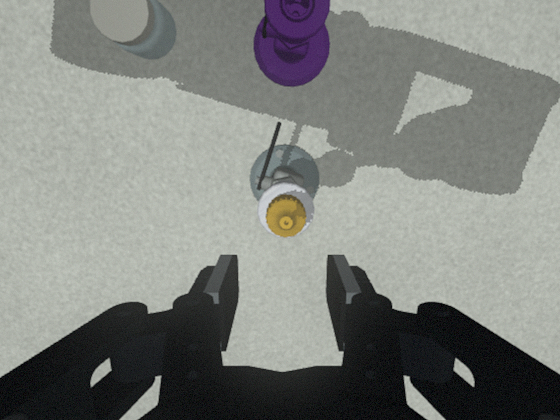

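The wrist view shows the jet's spout tip at about (287,222), brass body around (286,216), pale collar around (287,207), and fingertips at columns 237 and 329. I'll refine by colour.

```bash
cat >> h.py <<'E'
def brass(p,box):
    h=cv2.cvtColor(p["color"],cv2.COLOR_RGB2HSV); m=((h[...,0]>10)&(h[...,0]<32)&(h[...,1]>110)&(h[...,2]>60)).astype(np.uint8)
    k=np.zeros_like(m); k[box[1]:box[3],box[0]:box[2]]=1; return m*k
def model(p,x,y,z0=.1475):
    # silhouette of body (and spout) standing at x,y
    pts=[]; m=np.zeros((420,560),np.uint8); a=np.linspace(0,2*np.pi,40)
    for rad,za,zb in((.014,z0,z0+.02),(.006,z0+.02,z0+.029)):
        q=np.array([proj(p,(x+rad*np.cos(t),y+rad*np.sin(t),z)) for z in(za,zb) for t in a])
        cv2.fillConvexPoly(m,cv2.convexHull((q*16).round().astype(np.int32)),1,shift=4)
    return m
def fit(p,box,x,y,z0=.1475):
    from scipy.optimize import minimize
    M=brass(p,box).astype(float); f=lambda v:np.abs(cv2.GaussianBlur(model(p,*v,z0).astype(float),(0,0),1.5)-cv2.GaussianBlur(M,(0,0),1.5)).sum()
    s=minimize(f,[x,y],method="Nelder-Mead",options=dict(initial_simplex=[[x,y],[x+.004,y],[x,y+.004]])); return s.x,s.fun,M.sum()
E
python3 - <<'E'
from h import *
np.set_printoptions(precision=4,suppress=True)
P={n:r.read_camera(n) for n in("side","top","wrist")}
for n,b in(("side",(315,115,350,150)),("top",(385,220,420,255)),("wrist",(240,180,330,250))): print(n,fit(P[n],b,.555,-.192))
w=P["wrist"]; print(onz(w,(287,222),.1765),onz(w,(286.5,207),.146))
# free hole: dark blob refine in top
h=P["top"]["color"]; cv2.imwrite("pics/blk.png",cv2.resize(h[255:325,170:280,::-1],None,fx=7,fy=7,interpolation=cv2.INTER_CUBIC))
E
```

```text
side (array([ 0.557, -0.188]), np.float64(70.0), np.float64(137.0))
top (array([ 0.5589, -0.192 ]), np.float64(73.00000000000001), np.float64(178.0))
wrist (array([ 0.5578, -0.1924]), np.float64(226.0), np.float64(1237.0))
[ 0.5583 -0.194   0.1765] [ 0.5591 -0.1914  0.146 ]
```

step_arm(
  offset=[
    [-1,3,30],
    [-1,3,60],
    [-1,3,85],
    [-1,3,98],
    [-1,3,98],
  ],
  twist=[
    [0,0,0],
    [0,0,0],
    [0,0,0],
    [0,0,0],
    [0,0,0],
  ],
  hand=[0.55,0.55,0.55,0.55,0.55],
)

```text
clock: 5.03
tcp_pos: [0.5577, -0.1917, 0.1625]
orientation: [[0.269, 0.963, -0.002], [0.963, -0.269, 0.001], [0.0, -0.002, -1.0]]
force: [-0.3, -0.3, -0.2]
opening: 0.0387
grasp_force: 0.0
```

Run:
```python
from h import *
np.set_printoptions(precision=4,suppress=True)
w=r.read_camera("wrist"); o=r.observe(); print(o["tcp_pos"],o["force"],o["torque"],proj(w,o["tcp_pos"]))
print(fit(w,(180,150,380,330),.558,-.192), r.place_of(w,"jet_grip")[:1])
cv2.imwrite("pics/w2.png",cv2.resize(w["color"][130:370,140:430,::-1],None,fx=2.5,fy=2.5,interpolation=cv2.INTER_CUBIC))
```

```text
[ 0.5584 -0.1921  0.1637] [ 0.4675 -0.2561  0.2632] [ 0.024  -0.0391 -0.0393] [282.8304 271.9163]
(array([ 0.5574, -0.1931]), np.float64(423.0), np.float64(3574.0)) [{'centre': [280.3, 267.8], 'conf': 0.77}]
```

View pics/w2.png

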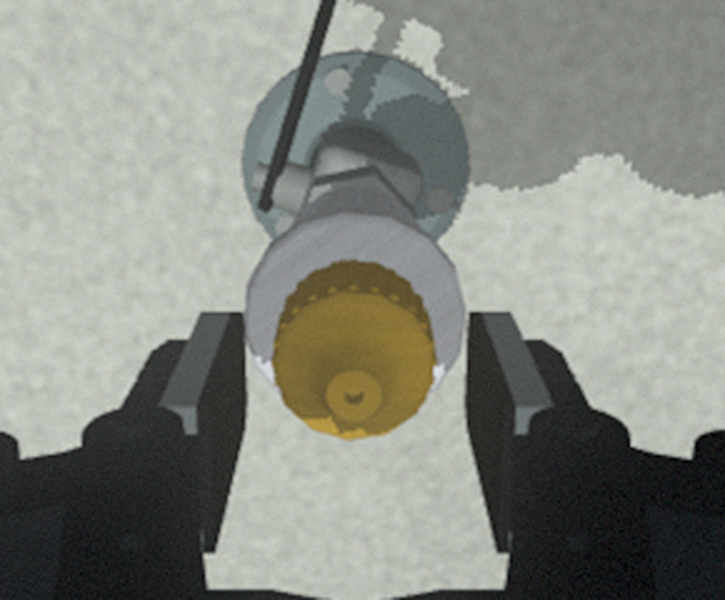

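The jet is centred between the pads: crop jet column 354, pad edges 245 and 467. I'll narrow the fingers and go down.

step_arm(
  offset=[
    [-1,0,5],
    [-1,0,10],
    [-1,0,14],
    [-1,0,15],
  ],
  twist=[
    [0,0,0],
    [0,0,0],
    [0,0,0],
    [0,0,0],
  ],
  hand=[0.58,0.61,0.625,0.625],
)

```text
clock: 5.62
tcp_pos: [0.5577, -0.1928, 0.1478]
orientation: [[0.269, 0.963, -0.001], [0.963, -0.269, 0.0], [0.0, -0.001, -1.0]]
force: [-0.0, -0.2, -0.2]
opening: 0.0319
grasp_force: 0.0
```

step_arm(
  offset=[
    [0,0,1],
    [0,0,2],
    [0,0,2],
  ],
  twist=[
    [0,0,0],
    [0,0,0],
    [0,0,0],
  ],
  hand=[0.625,0.625,0.625],
)

```text
clock: 6.0
tcp_pos: [0.5579, -0.1929, 0.1463]
orientation: [[0.269, 0.963, 0.0], [0.963, -0.269, 0.0], [0.0, -0.0, -1.0]]
force: [0.0, 0.5, -0.2]
opening: 0.0323
grasp_force: 0.0
```

step_arm(
  offset=[
    [0,0,1],
    [0,0,2],
    [0,0,2],
  ],
  twist=[
    [0,0,0],
    [0,0,0],
    [0,0,0],
  ],
  hand=[0.625,0.625,0.625],
)

```text
clock: 6.38
tcp_pos: [0.5581, -0.193, 0.1447]
orientation: [[0.269, 0.963, 0.0], [0.963, -0.269, -0.0], [-0.0, 0.0, -1.0]]
force: [-0.1, 0.5, 3.6]
opening: 0.0321
grasp_force: 1.7
```

step_arm(
  offset=[
    [0,0,1],
    [0,0,1],
  ],
  twist=[
    [0,0,0],
    [0,0,0],
  ],
  hand=[0.625,0.625],
)

```text
clock: 6.62
tcp_pos: [0.558, -0.193, 0.1434]
orientation: [[0.269, 0.963, 0.0], [0.963, -0.269, -0.0], [-0.0, 0.0, -1.0]]
force: [-1.3, 0.6, 4.5]
opening: 0.0321
grasp_force: 1.9
```

step_arm(
  offset=[
    [0,0,0.7],
    [0,0,0.7],
  ],
  twist=[
    [0,0,0],
    [0,0,0],
  ],
  hand=[0.625,0.625],
)

```text
clock: 6.88
tcp_pos: [0.558, -0.193, 0.1427]
orientation: [[0.269, 0.963, 0.0], [0.963, -0.269, -0.0], [-0.0, 0.0, -1.0]]
force: [-0.6, -0.5, 4.0]
opening: 0.0323
grasp_force: 1.9
```

step_arm(
  offset=[
    [0,0,0.7],
    [0,0,0.7],
  ],
  twist=[
    [0,0,0],
    [0,0,0],
  ],
  hand=[0.625,0.625],
)

```text
clock: 7.12
tcp_pos: [0.558, -0.193, 0.1419]
orientation: [[0.269, 0.963, 0.0], [0.963, -0.269, -0.0], [-0.0, 0.0, -1.0]]
force: [0.3, 0.2, 3.0]
opening: 0.0322
grasp_force: 1.8
```

step_arm(
  offset=[
    [0,0,0.7],
    [0,0,0.7],
  ],
  twist=[
    [0,0,0],
    [0,0,0],
  ],
  hand=[0.625,0.625],
)

```text
clock: 7.38
tcp_pos: [0.558, -0.193, 0.1412]
orientation: [[0.269, 0.963, 0.0], [0.963, -0.269, -0.0], [-0.0, 0.0, -1.0]]
force: [-0.3, -0.2, 3.8]
opening: 0.0319
grasp_force: 2.1
```

step_arm(
  offset=[
    [0,0,0.7],
    [0,0,0.7],
  ],
  twist=[
    [0,0,0],
    [0,0,0],
  ],
  hand=[0.625,0.625],
)

```text
clock: 7.62
tcp_pos: [0.558, -0.193, 0.1407]
orientation: [[0.269, 0.963, 0.0], [0.963, -0.269, -0.0], [-0.0, 0.0, -1.0]]
force: [-0.4, 1.1, 4.7]
opening: 0.0322
grasp_force: 2.7
```

step_arm(
  offset=[
    [0,0,0.7],
    [0,0,0.7],
  ],
  twist=[
    [0,0,0],
    [0,0,0],
  ],
  hand=[0.625,0.625],
)

```text
clock: 7.88
tcp_pos: [0.558, -0.1929, 0.1401]
orientation: [[0.269, 0.963, 0.0], [0.963, -0.269, -0.0], [-0.0, 0.0, -1.0]]
force: [-0.8, 0.5, 6.3]
opening: 0.032
grasp_force: 2.9
```

step_arm(
  offset=[
    [0,0,0.5],
    [0,0,0.5],
  ],
  twist=[
    [0,0,0],
    [0,0,0],
  ],
  hand=[0.625,0.625],
)

```text
clock: 8.12
tcp_pos: [0.558, -0.193, 0.1397]
orientation: [[0.269, 0.963, 0.0], [0.963, -0.269, -0.0], [-0.0, 0.0, -1.0]]
force: [-0.9, 0.6, 6.4]
opening: 0.0321
grasp_force: 3.2
```

step_arm(
  offset=[
    [0,0,0.5],
    [0,0,0.5],
  ],
  twist=[
    [0,0,0],
    [0,0,0],
  ],
  hand=[0.625,0.625],
)

```text
clock: 8.38
tcp_pos: [0.558, -0.193, 0.1392]
orientation: [[0.269, 0.963, 0.0], [0.963, -0.269, -0.0], [-0.0, 0.0, -1.0]]
force: [-1.0, 1.7, 6.7]
opening: 0.0324
grasp_force: 3.3
```

step_arm(
  offset=[
    [0,0,0.6],
    [0,0,0.6],
  ],
  twist=[
    [0,0,0],
    [0,0,0],
  ],
  hand=[0.625,0.625],
)

```text
clock: 8.62
tcp_pos: [0.558, -0.193, 0.1387]
orientation: [[0.269, 0.963, 0.0], [0.963, -0.269, -0.0], [-0.0, 0.0, -1.0]]
force: [-1.1, 1.6, 6.7]
opening: 0.0322
grasp_force: 3.5
```

step_arm(
  offset=[
    [0,0,0.6],
    [0,0,0.6],
  ],
  twist=[
    [0,0,0],
    [0,0,0],
  ],
  hand=[0.625,0.625],
)

```text
clock: 8.88
tcp_pos: [0.558, -0.193, 0.1382]
orientation: [[0.269, 0.963, 0.0], [0.963, -0.269, -0.0], [-0.0, 0.0, -1.0]]
force: [-1.1, 0.2, 7.7]
opening: 0.0323
grasp_force: 3.9
```

step_arm(
  offset=[
    [0,0,0.6],
    [0,0,0.6],
  ],
  twist=[
    [0,0,0],
    [0,0,0],
  ],
  hand=[0.625,0.625],
)

```text
clock: 9.12
tcp_pos: [0.5581, -0.193, 0.1381]
orientation: [[0.269, 0.963, 0.0], [0.963, -0.269, -0.0], [-0.0, 0.0, -1.0]]
force: [-3.7, 1.7, 10.4]
opening: 0.0322
grasp_force: 5.6
```

The stop is reached: TCP stays at 138.1 mm and the force steps up to 10.4 N. I'll hold here and close gently.

step_arm(
  offset=[
    [0,0,0],
    [0,0,0],
  ],
  twist=[
    [0,0,0],
    [0,0,0],
  ],
  hand=[0.64,0.65],
)

```text
clock: 9.38
tcp_pos: [0.5583, -0.1931, 0.1383]
orientation: [[0.269, 0.963, 0.001], [0.963, -0.269, -0.001], [-0.0, 0.001, -1.0]]
force: [-2.0, 1.1, 11.7]
opening: 0.0298
grasp_force: 5.8
```

step_arm(
  offset=[
    [0,0,0],
    [0,0,0],
  ],
  twist=[
    [0,0,0],
    [0,0,0],
  ],
  hand=[0.66,0.668],
)

```text
clock: 9.62
tcp_pos: [0.5583, -0.1932, 0.1384]
orientation: [[0.269, 0.963, 0.001], [0.963, -0.269, -0.001], [-0.0, 0.001, -1.0]]
force: [-3.4, 0.9, 12.5]
opening: 0.0284
grasp_force: 6.3
```

step_arm(
  offset=[
    [0,0,0],
    [0,0,0],
  ],
  twist=[
    [0,0,0],
    [0,0,0],
  ],
  hand=[0.69,0.69],
)

```text
clock: 9.88
tcp_pos: [0.5582, -0.1932, 0.1386]
orientation: [[0.269, 0.963, 0.001], [0.963, -0.269, -0.001], [-0.001, 0.001, -1.0]]
force: [-4.5, 1.8, 13.6]
opening: 0.027
grasp_force: 31.7
```

step_arm(
  offset=[
    [0,0,0],
    [0,0,0],
  ],
  twist=[
    [0,0,0],
    [0,0,0],
  ],
  hand=[0.75,0.75],
)

```text
clock: 10.12
tcp_pos: [0.5582, -0.1932, 0.1387]
orientation: [[0.269, 0.963, 0.001], [0.963, -0.269, -0.001], [-0.001, 0.001, -1.0]]
force: [-3.7, 2.0, 14.1]
opening: 0.0264
grasp_force: 60.1
```

step_arm(
  offset=[
    [0,0,-1],
    [0,0,-1],
  ],
  twist=[
    [0,0,0],
    [0,0,0],
  ],
  hand=[0.75,0.75],
)

```text
clock: 10.38
tcp_pos: [0.5581, -0.1931, 0.1387]
orientation: [[0.269, 0.963, 0.0], [0.963, -0.269, -0.001], [-0.0, 0.001, -1.0]]
force: [-1.7, 1.0, 8.2]
opening: 0.0262
grasp_force: 61.7
```

step_arm(
  offset=[
    [0,0,-1],
    [0,0,-1],
  ],
  twist=[
    [0,0,0],
    [0,0,0],
  ],
  hand=[0.75,0.75],
)

```text
clock: 10.62
tcp_pos: [0.5581, -0.1931, 0.1394]
orientation: [[0.269, 0.963, 0.0], [0.963, -0.269, -0.0], [-0.0, 0.001, -1.0]]
force: [-0.5, -0.3, 5.9]
opening: 0.0267
grasp_force: 61.0
```

step_arm(
  offset=[
    [0,0,-0.7],
    [0,0,-0.7],
  ],
  twist=[
    [0,0,0],
    [0,0,0],
  ],
  hand=[0.75,0.75],
)

```text
clock: 10.88
tcp_pos: [0.558, -0.1931, 0.1398]
orientation: [[0.269, 0.963, 0.0], [0.963, -0.269, -0.0], [-0.0, 0.0, -1.0]]
force: [0.7, -0.4, 5.0]
opening: 0.0261
grasp_force: 61.6
```

step_arm(
  offset=[
    [0,0,-0.8],
    [0,0,-0.8],
  ],
  twist=[
    [0,0,0],
    [0,0,0],
  ],
  hand=[0.75,0.75],
)

```text
clock: 11.12
tcp_pos: [0.558, -0.1931, 0.1404]
orientation: [[0.269, 0.963, 0.0], [0.963, -0.269, -0.0], [-0.0, 0.0, -1.0]]
force: [1.1, -1.2, 3.3]
opening: 0.0264
grasp_force: 61.3
```

step_arm(
  offset=[
    [0,0,-1],
    [0,0,-1],
  ],
  twist=[
    [0,0,0],
    [0,0,0],
  ],
  hand=[0.75,0.75],
)

```text
clock: 11.38
tcp_pos: [0.558, -0.193, 0.1416]
orientation: [[0.269, 0.963, 0.0], [0.963, -0.269, -0.0], [-0.0, 0.0, -1.0]]
force: [1.1, -2.0, 2.1]
opening: 0.0265
grasp_force: 61.3
```

The jet is free: 3 mm up with no pull on the wrist. I'll draw it out.

step_arm(
  offset=[
    [0,0,-1],
    [0,0,-2],
    [0,0,-4],
    [0,0,-6],
  ],
  twist=[
    [0,0,0],
    [0,0,0],
    [0,0,0],
    [0,0,0],
  ],
  hand=[0.75,0.75,0.75,0.75],
)

```text
clock: 11.88
tcp_pos: [0.5577, -0.1926, 0.1472]
orientation: [[0.269, 0.963, -0.001], [0.963, -0.269, 0.001], [0.0, -0.001, -1.0]]
force: [2.5, -1.1, -1.1]
opening: 0.0265
grasp_force: 59.0
```

step_arm(
  offset=[
    [0,0,-5],
    [0,0,-11],
    [0,0,-17],
    [0,0,-23],
    [0,0,-30],
    [0,0,-40],
    [0,0,-55],
    [0,0,-60],
    [0,0,-60],
  ],
  twist=[
    [0,0,0],
    [0,0,0],
    [0,0,0],
    [0,0,0],
    [0,0,0],
    [0,0,0],
    [0,0,0],
    [0,0,0],
    [0,0,0],
  ],
  hand=[0.75,0.75,0.75,0.75,0.75,0.75,0.75,0.75,0.75],
)

```text
clock: 13.0
tcp_pos: [0.5582, -0.1931, 0.2083]
orientation: [[0.269, 0.963, 0.001], [0.963, -0.269, -0.001], [-0.0, 0.001, -1.0]]
force: [0.3, -0.4, -2.0]
opening: 0.026
grasp_force: 59.2
```

Run:
```python
from h import *
P={n:r.read_camera(n) for n in("side","wrist","top")}
s=P["side"]["color"][60:200,250:400,::-1]; w=P["wrist"]["color"][100:380,100:460,::-1]
a=cv2.resize(s,(390,364),interpolation=cv2.INTER_CUBIC); b=cv2.resize(w,(400,311))
c=cv2.imread("pics/blk.png"); c=cv2.resize(c,(360,229))
o=np.zeros((600,800,3),np.uint8); o[:364,:390]=a; o[:311,400:]=b; o[370:599,:360]=c; cv2.imwrite("pics/d.png",o)
ob=r.observe(); print(ob["tcp_pos"],ob["force"],ob["opening"])
for n,p in P.items():
  for q,z in(("free_hole",.03),("hose_tail",.015),("blank_plug",.015),("jet_foot",ob["tcp_pos"][2]-.0205)): print(q,n,[(np.round(d["centre"],1).tolist(),round(d["conf"],2),onz(p,d["centre"],z)[:2].round(4)) for d in r.place_of(p,q)[:2]])
```

```text
[ 0.55757002 -0.19271545  0.20694358] [-0.12273672 -0.00160835 -0.6916913 ] 0.0263238780633734
free_hole side [([348.8, 287.9], 0.66, array([0.4444, 0.1048]))]
hose_tail side [([333.8, 310.2], 0.49, array([0.4612, 0.151 ]))]
blank_plug side [([321.6, 331.8], 0.49, array([0.4722, 0.201 ])), ([346.8, 286.4], 0.21, array([0.4489, 0.0914]))]
jet_foot side [([335.7, 119.2], 0.54, array([ 0.5526, -0.1985]))]
free_hole wrist []
hose_tail wrist []
blank_plug wrist []
jet_foot wrist [([278.3, 254.2], 0.66, array([ 0.5563, -0.1933]))]
free_hole top [([249.2, 294.8], 0.69, array([0.4508, 0.0975]))]
hose_tail top [([224.1, 290.3], 0.48, array([0.4598, 0.1524]))]
blank_plug top [([200.2, 284.2], 0.66, array([0.4722, 0.2039]))]
jet_foot top []
```

View pics/d.png

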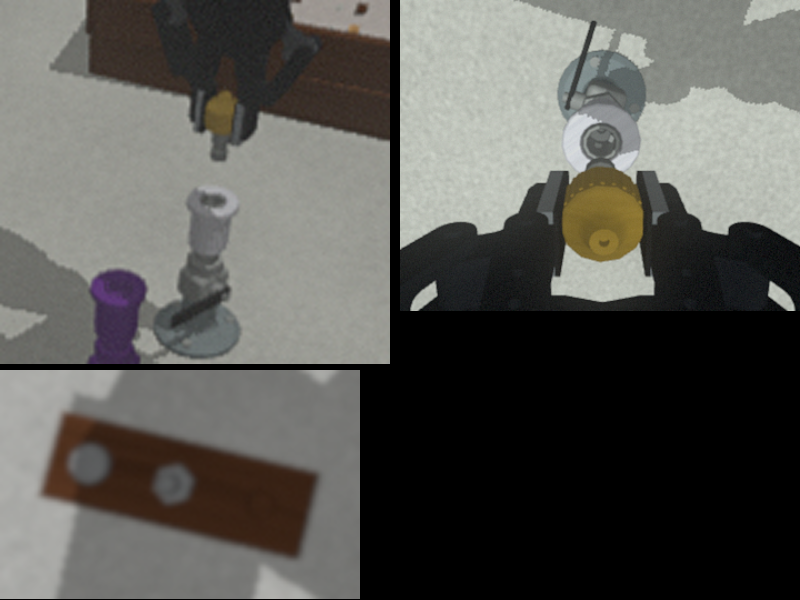

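The side crop shows the jet out and upright in the fingers at (222,115), with the sleeve forward at (212,195). I'll move near the free hole, keeping 35 mm short of it so the wrist camera sees it.

step_arm(
  offset=[
    [40,-35,0],
    [90,-78,0],
    [140,-121,0],
    [180,-155,10],
    [205,-177,30],
    [213,-184,45],
    [213,-184,50],
    [213,-184,50],
    [213,-184,50],
  ],
  twist=[
    [0,0,0],
    [0,0,0],
    [0,0,0],
    [0,0,0],
    [0,0,0],
    [0,0,0],
    [0,0,0],
    [0,0,0],
    [0,0,0],
  ],
  hand=[0.75,0.75,0.75,0.75,0.75,0.75,0.75,0.75,0.75],
)

```text
clock: 14.88
tcp_pos: [0.4389, 0.0607, 0.1581]
orientation: [[0.27, 0.963, 0.001], [0.963, -0.27, -0.0], [0.0, 0.001, -1.0]]
force: [1.8, 0.8, -1.3]
opening: 0.0261
grasp_force: 59.4
```

Run:
```python
from h import *
w=r.read_camera("wrist"); o=r.observe(); print(o["tcp_pos"],o["force"])
for q,z in(("free_hole",.03),("hose_tail",.015),("blank_plug",.015),("jet_foot",o["tcp_pos"][2]-.0212),("jet_grip",o["tcp_pos"][2]+.0188)): print(q,[(np.round(d["centre"],1).tolist(),round(d["conf"],2),onz(w,d["centre"],z)[:2].round(4)) for d in r.place_of(w,q)[:2]])
print(fit(w,(180,150,380,350),*o["tcp_pos"][:2],o["tcp_pos"][2]+.0088))
cv2.imwrite("pics/w3.png",w["color"][:,:,::-1])
```

```text
[0.43882936 0.06077205 0.15806562] [ 0.55421625  0.18512482 -1.37484778]
free_hole [([276.7, 155.1], 0.55, array([0.4457, 0.0977]))]
hose_tail [([275.4, 84.2], 0.83, array([0.4589, 0.1484]))]
blank_plug [([272.5, 1.6], 0.47, array([0.4724, 0.2032]))]
jet_foot [([278.9, 252.7], 0.96, array([0.4378, 0.061 ]))]
jet_grip [([283.3, 292.8], 0.74, array([0.4395, 0.0595]))]
(array([0.43934774, 0.06058537]), np.float64(2396.3251231112304), np.float64(6872.0))
```

View pics/w3.png

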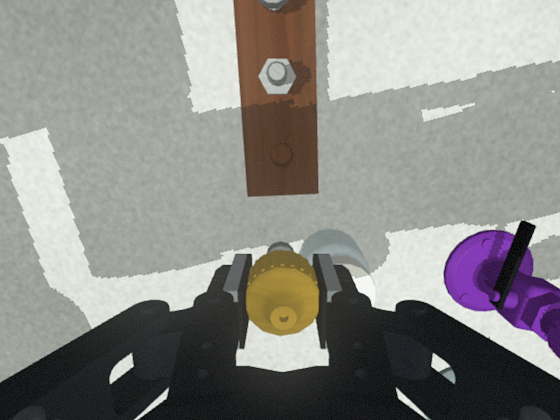

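The hole's rim is at about (281,153), the block's near edge at row 195, the hose tail at (277,75), and the jet foot peeks out at about (280,248).

Run:
```python
from h import *
w=r.read_camera("wrist"); g=cv2.cvtColor(w["color"],cv2.COLOR_RGB2GRAY)
t=r.observe()["tcp_pos"]; R=r.observe()["orientation"]; print(t)
for uv in((281.3,153.5),): 
  X=onz(w,uv,.03); print(X, 1e3*R.T@(X-t))
a=onz(w,(248,196),.03);b=onz(w,(318,193),.03);c=onz(w,(235,0),.03);d=onz(w,(315,0),.03); print(a,b,np.linalg.norm(b-a),(c-a)[:2]/np.linalg.norm(c-a),(d-b)[:2]/np.linalg.norm(d-b))
m=(a+b)/2; u=np.array([.268,.963,0]); print("hole from end", m+.031*u)
s=cv2.imread; cv2.imwrite("pics/hole.png",cv2.resize(w["color"][130:260,230:340,::-1],None,fx=5,fy=5,interpolation=cv2.INTER_CUBIC))
# predicted foot pixel circle
print([proj(w,t+R@np.array([7e-3*np.cos(k),7e-3*np.sin(k),.0212])).round(1) for k in(0,1.57,3.14,-1.57)], proj(w,t+R@np.array([0,0,.0212])))
```

```text
[0.43801261 0.06153362 0.1576236 ]
[0.44844501 0.09880935 0.03      ] [ 3.87080727e+01 -1.31901883e-03  1.27623605e+02]
[0.41429325 0.07399839 0.03      ] [0.46788409 0.06149311 0.03      ] 0.05503054474789984 [0.23104588 0.97294286] [0.22903933 0.97341717]
hole from end [0.44939667 0.09759875 0.03      ]
[array([281. , 239.2]), array([295.1, 252.5]), array([281.1, 265.5]), array([267. , 252.5])] [281.01408388 252.50423922]
```

View pics/hole.png

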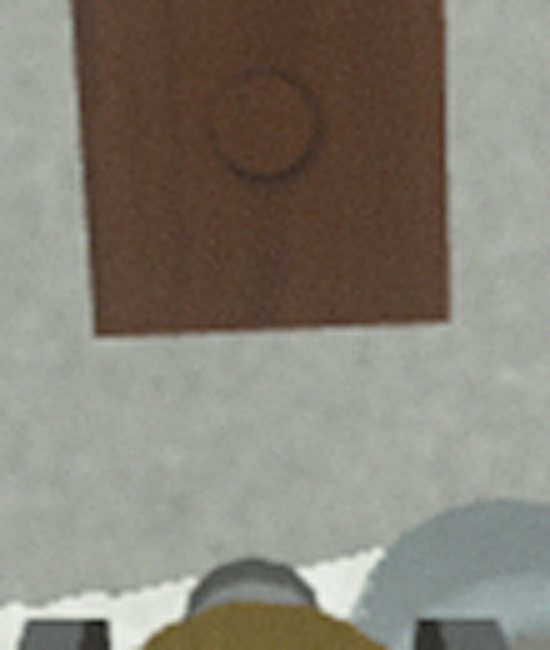

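The rim is centred at crop (266,125), which is pixel (282.8,154.6). The foot's visible edge spans crop columns 188–316. The correction is about +38 mm in x and +1.4 mm in y.

step_arm(
  offset=[
    [20,1,0],
    [36,1.4,5],
    [38,1.4,40],
    [38,1.4,75],
    [38,1.4,92],
    [38,1.4,96],
    [38,1.4,96],
  ],
  twist=[
    [0,0,0],
    [0,0,0],
    [0,0,0],
    [0,0,0],
    [0,0,0],
    [0,0,0],
    [0,0,0],
  ],
  hand=[0.75,0.75,0.75,0.75,0.75,0.75,0.75],
)

```text
clock: 16.1
tcp_pos: [0.4497, 0.0981, 0.0616]
orientation: [[0.268, 0.963, 0.0], [0.963, -0.268, -0.0], [-0.0, 0.0, -1.0]]
force: [0.4, -0.6, -1.4]
opening: 0.0265
grasp_force: 59.4
```

Run:
```python
from h import *
w=r.read_camera("wrist");s=r.read_camera("side"); o=r.observe(); print(o["tcp_pos"],o["force"])
a=cv2.resize(w["color"][60:340,180:400,::-1],None,fx=2,fy=2,interpolation=cv2.INTER_CUBIC)
b=cv2.resize(s["color"][230:370,290:380,::-1],None,fx=3.9,fy=3.9,interpolation=cv2.INTER_CUBIC)[:560,:350]
o=np.zeros((560,800,3),np.uint8); o[:a.shape[0],:a.shape[1]]=a; o[:b.shape[0],445:445+b.shape[1]]=b; cv2.imwrite("pics/e.png",o)
```

```text
[0.45022838 0.09800196 0.06232218] [ 0.50923022 -0.23893902 -0.8595205 ]
```

View pics/e.png

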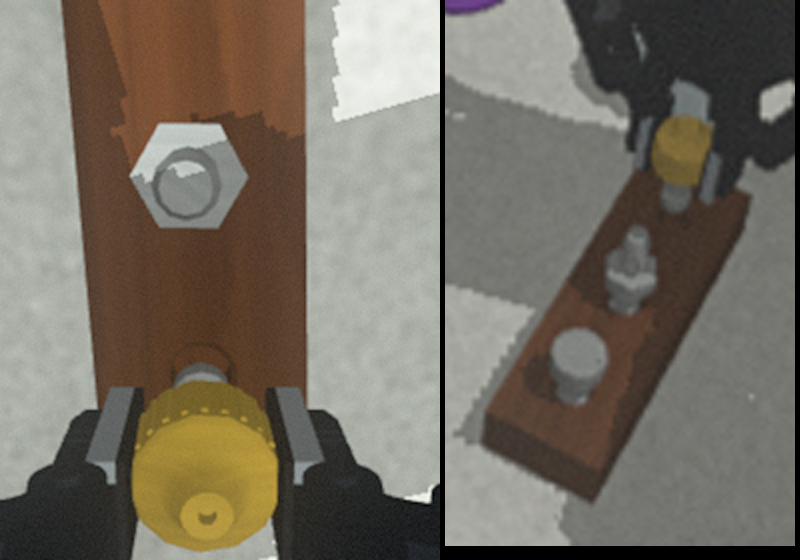

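The near view shows the rim arc at about (203,343) and the foot edge at about (201,362), so sideways it is centred. I'll check the depth by projection.

Run:
```python
from h import *
w=r.read_camera("wrist"); o=r.observe(); t=o["tcp_pos"];R=o["orientation"]
print(t)
for uv,z,rad in(((281.5,231.5),.03,.00825),((280.5,241),t[2]-.0212,.0064)):
  X=onz(w,uv,z); print((1e3*R.T@(X-t))[:2]-[rad*1e3,0])
```

```text
[0.45031774 0.09795197 0.06241893]
[-0.78246338  0.03996168]
[-0.19713253 -0.43633394]
```

step_arm(
  offset=[
    [-0.7,0.4,3],
    [-0.7,0.4,7],
    [-0.7,0.4,10],
    [-0.7,0.4,12],
    [-0.7,0.4,13],
    [-0.7,0.4,14],
  ],
  twist=[
    [0,0,0],
    [0,0,0],
    [0,0,0],
    [0,0,0],
    [0,0,0],
    [0,0,0],
  ],
  hand=[0.75,0.75,0.75,0.75,0.75,0.75],
)

```text
clock: 17.0
tcp_pos: [0.4497, 0.0972, 0.0474]
orientation: [[0.269, 0.963, 0.0], [0.963, -0.269, 0.0], [0.0, 0.0, -1.0]]
force: [0.6, -0.2, -0.9]
opening: 0.026
grasp_force: 59.4
```

It has entered the hole with no force. Going down to the floor.

step_arm(
  offset=[
    [0,0,2],
    [0,0,4],
    [0,0,6],
    [0,0,8],
    [0,0,9],
    [0,0,9.5],
    [0,0,9.5],
  ],
  twist=[
    [0,0,0],
    [0,0,0],
    [0,0,0],
    [0,0,0],
    [0,0,0],
    [0,0,0],
    [0,0,0],
  ],
  hand=[0.75,0.75,0.75,0.75,0.75,0.75,0.75],
)

```text
clock: 17.88
tcp_pos: [0.4496, 0.0971, 0.038]
orientation: [[0.269, 0.963, -0.0], [0.963, -0.269, 0.0], [0.0, -0.0, -1.0]]
force: [-0.4, -0.4, -1.2]
opening: 0.0262
grasp_force: 59.4
```

step_arm(
  offset=[
    [0,0,0.8],
    [0,0,0.8],
    [0,0,0.8],
  ],
  twist=[
    [0,0,0],
    [0,0,0],
    [0,0,0],
  ],
  hand=[0.75,0.75,0.75],
)

```text
clock: 18.25
tcp_pos: [0.4496, 0.0972, 0.0372]
orientation: [[0.269, 0.963, -0.0], [0.963, -0.269, -0.0], [-0.0, -0.0, -1.0]]
force: [0.1, 0.4, -1.9]
opening: 0.0262
grasp_force: 59.4
```

step_arm(
  offset=[
    [0,0,0.5],
    [0,0,1],
    [0,0,1],
  ],
  twist=[
    [0,0,0],
    [0,0,0],
    [0,0,0],
  ],
  hand=[0.75,0.75,0.75],
)

```text
clock: 18.62
tcp_pos: [0.4497, 0.0971, 0.0362]
orientation: [[0.269, 0.963, 0.0], [0.963, -0.269, 0.0], [0.0, 0.0, -1.0]]
force: [-0.5, -0.1, -1.1]
opening: 0.0263
grasp_force: 59.4
```

step_arm(
  offset=[
    [0,0,0.5],
    [0,0,0.7],
    [0,0,0.7],
  ],
  twist=[
    [0,0,0],
    [0,0,0],
    [0,0,0],
  ],
  hand=[0.75,0.75,0.75],
)

```text
clock: 19.0
tcp_pos: [0.4498, 0.0972, 0.036]
orientation: [[0.269, 0.963, 0.0], [0.963, -0.269, 0.0], [0.0, 0.0, -1.0]]
force: [-2.6, 0.5, 6.8]
opening: 0.0262
grasp_force: 60.2
```

The foot is on the floor (6.8 N). I'll release and rise.

step_arm(
  offset=[
    [0,0,-0.4],
    [0,0,-0.4],
    [0,0,-0.4],
    [0,0,-0.4],
    [0,0,-0.4],
    [0,0,-0.4],
    [0,0,-10],
    [0,0,-30],
    [0,0,-60],
    [0,0,-110],
    [0,0,-150],
    [0,0,-150],
  ],
  twist=[
    [0,0,0],
    [0,0,0],
    [0,0,0],
    [0,0,0],
    [0,0,0],
    [0,0,0],
    [0,0,0],
    [0,0,0],
    [0,0,0],
    [0,0,0],
    [0,0,0],
    [0,0,0],
  ],
  hand=[0.69,0.67,0.64,0.6,0.5,0.4,0.4,0.4,0.4,0.4,0.4,0.4],
)

```text
clock: 20.5
tcp_pos: [0.4523, 0.0971, 0.1897]
orientation: [[0.269, 0.963, 0.008], [0.963, -0.269, -0.0], [0.002, 0.008, -1.0]]
force: [0.3, -0.0, 0.6]
opening: 0.0514
grasp_force: 0.0
```

Run:
```python
from h import *
w=r.read_camera("wrist");s=r.read_camera("side"); o=r.observe(); print(o["tcp_pos"],o["force"],o["opening"])
a=cv2.resize(w["color"][60:340,180:400,::-1],None,fx=2,fy=2)
b=cv2.resize(s["color"][110:370,250:380,::-1],None,fx=2.15,fy=2.15,interpolation=cv2.INTER_CUBIC)[:560,:350]
o=np.zeros((560,800,3),np.uint8); o[:a.shape[0],:a.shape[1]]=a; o[:b.shape[0],445:445+b.shape[1]]=b; cv2.imwrite("pics/f.png",o)
print(fit(w,(200,120,380,340),.4485,.0965,.045))
for q in("jet_foot","hose_tail","blank_plug"): print(q,[onz(p,r.place_of(p,q)[0]["centre"],.015)[:2].round(4) for p in(w,s) if r.place_of(p,q)])
```

```text
[0.44963067 0.09716459 0.18586227] [-0.03374605 -0.51568467 -1.11678364] 0.051257272131141354
(array([0.44997094, 0.09860099]), np.float64(2763.083364750162), np.float64(3933.0))
jet_foot [array([0.4611, 0.    ]), array([0.4487, 0.1002])]
hose_tail [array([0.4571, 0.1458]), array([0.4626, 0.1541])]
blank_plug [array([0.4734, 0.2048]), array([0.4719, 0.2021])]
```

View pics/f.png

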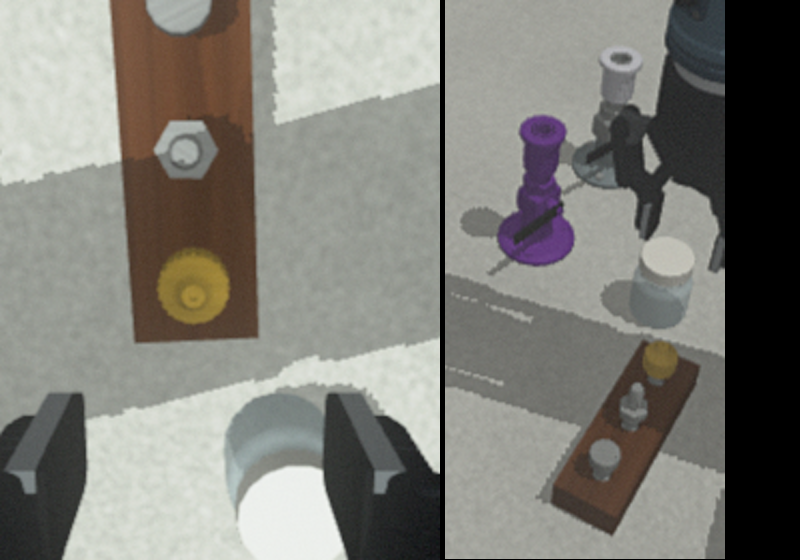

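The jet stands upright in the free hole at (193,287) in the wrist crop, the other things are in place, and the sleeve is forward. Handing in.

```bash
python3 -c "
from workcell import r
print(r.job_done())"
```

```text
the job is handed in; nothing more can be done
None
```

The brass jet stands upright on the floor of the free hole, the coupling's sleeve is forward, the other things look undisturbed, and the job was handed in at about 21 s; no verdict came back.

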